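# Clamp the axle block in the ratchet clamp

## Task

Set the wooden axle block down in the grey bench clamp, between the jaw and the fixed stop with its end up against the stop, and let go of it. Then take hold of the lever's upright handle and pump it, full stroke forward and full stroke back, one tooth at a time, until the jaw holds the block firmly: one tooth beyond the tooth on which it first nips the block lightly, when the handle has turned clearly stiff, and not a tooth more, because that bruises the wood. Let go of the handle and leave the other things on the bench alone.

Things in the scene. Friction and masses are not known exactly. Their poses are not given: they have to be found in the camera images.
- block_mid (a point): Centre (half-way up) of the loose, upright wooden axle block, 0.1 to 0.2 kg: 40 mm wide (x), 70 mm long (y), 48 mm tall. The lower 28 mm is 70 mm long, the upper 20 mm a boss 42 mm long in the middle with a brass bushing along x. Take it across the 40 mm width. In the clamp its y lies along the clamp's y, either way round.
- block: The same block; origin at the centre of its underside, 24 mm below block_mid.
- clamp: Grey ratchet bench clamp, bolted down. Origin: centre of the underside of its base plate, 120 mm (x) by 300 mm (y), 15 mm thick, whose top is the bed for the block. The jaw (40 mm wide, top 47 mm above the bench) is driven along +y to the fixed stop, on the line x = 0. The jaw is not measured: at the start its face is 85 to 115 mm from the stop.
- stop: Fixed stop of the clamp, a grey plate 60 mm wide (x), 45 mm tall above the bed, facing -y; origin as stop_face.
- stop_face (a point): Middle of the lower edge of the stop's face, at the height of the bed (15 mm above the bench); axes parallel to the clamp's. A block seated against the stop has its centre 35 mm to -y and 24 mm above this point.
- lever_pivot (a point): Point on the upright hinge axis of the lever, at the height of the lever bar (53 mm above the bench); axes parallel to the clamp's.
- handle (a point): Middle of the lever's upright round rubber handle: 22 mm thick, 68 mm tall, its foot 57 mm and its top 125 mm above the bench (this point: 91 mm). It stands 140 mm from the hinge axis and goes round it in a level arc, above all the rest of the clamp but the block and the stop (up to 63 mm).
- lever (a joint): Lever angle, rad. 0: fully back, the bar pointing from the pivot to the clamp's -x. It grows as the handle is pushed to the clamp's +y (clockwise from above), to an end stop at 0.275; it stays where it is left. A stroke from below 0.02 to 0.25 or more (stop to stop is safe) gains exactly one 8 mm tooth, clicking in at about 0.215; one begun or ended short of that may gain none.
- ratchet (a point): Top of the strap over the holding pawl (clamp x = 0), which keeps the jaw when the handle goes back; there is no release. The jaw is sprung. Force along the arc to keep the handle at rest near 0.26 (not on its end stop): under 1 N with the jaw free, 1 to 3 N on the tooth that first nips the block, 6 to 9 N on the next (right: 25 N on the block), over 11 N on the one after (too tight); moving adds some 3 N. 4 to 7 strokes.
- hammer: Bystander, to be left alone: hammer, 260 mm long, lying; origin at its underside.
- screwdriver: Bystander, to be left alone: screwdriver, 180 mm long, lying; origin at its underside.
- glue: Bystander, to be left alone: white glue bottle with an orange cap, 56 mm across, 150 mm tall, standing; origin at its underside.
- tape: Bystander, to be left alone: roll of tape, 90 mm across, 22 mm high, lying flat; origin at its underside.
- slat: Bystander, to be left alone: thin wooden slat 140 x 35 x 12 mm, lying flat; origin at its underside.
- dowel: Bystander, to be left alone: round wooden dowel end, 32 mm across, 60 mm tall, standing; origin at its underside.
- cup: Bystander, to be left alone: grey plastic cup, 76 mm across, 85 mm tall, standing; origin at its underside.

How it is judged (in metres and radians):
On the way, in this order (a step that is already met when the one before it is completed fails the run):
1. the block stands in the clamp, square, its end up to the stop, and is let go (y of block_mid in the frame of stop_face between -0.041 and -0.03 m and x of block_mid in the frame of stop_face between -0.012 and 0.012 m and z of block_mid in the frame of stop_face between 0.02 and 0.028 m and angle between the x axis of block_mid and the x axis of stop_face, either way round below 0.12 rad and angle between block_mid's own z axis and vertical below 0.1 rad and contact force between the fingers and block below 0.3 N), for 0.2 s.
2. the handle is pushed forward (value of joint lever above 0.2 rad).
3. the handle is drawn back (value of joint lever below 0.06 rad).
4. the handle is pushed forward again (value of joint lever above 0.2 rad).
5. the jaw presses the block firmly on the stop (contact force between block and stop above 15 N), for 0.3 s.
At the end, for the whole second after the job is handed in: The block stands square and upright on the clamp's bed against the stop (centre within 12 mm of the clamp's middle line, end within about 5 mm of the stop, turned less than 0.12 rad) and is pressed on the stop with 15 to 40 N; the block and the lever are at rest (y of block_mid in the frame of stop_face between -0.041 and -0.03 m and x of block_mid in the frame of stop_face between -0.012 and 0.012 m and z of block_mid in the frame of stop_face between 0.02 and 0.028 m and angle between the x axis of block_mid and the x axis of stop_face, either way round below 0.12 rad and angle between block_mid's own z axis and vertical below 0.1 rad and contact force between block and stop between 15 and 40 N and linear speed of block below 0.01 m/s and velocity of joint lever between -0.05 and 0.05 rad/s); the robot touches nothing.
It fails at once if the block was pressed on the stop with more than 44 N: overtightened (contact force between block and stop above 44 N).
It fails at once if a bystander was knocked or moved by more than 30 mm (distance of any of hammer, screwdriver, glue, tape, slat, dowel, cup from where it was at the start of the episode above 0.03 m).
It also fails if it takes over 72 s, if anything falls off the work surface, if the arm or the gripper's body presses on something with over 40 N, if the wrist force passes 120 N, or if a joint passes its speed limit or range.

## Robot

A 6-joint arm with a two-finger parallel gripper is mounted at the origin on the work surface. World frame = base frame: x ahead of the robot, y to its left, z up, the work surface at z = 0. Lengths are in m, angles in degrees, forces in N, time in s.
With the tool pointing down it reaches from about 0.4 to 0.825 m from the base axis. Payload 7 kg.
Tool frame: the origin (TCP) lies where the fingers leave the gripper's body, on its centre line; the fingertips stand 66 mm ahead of it and the grasp point (between the pads) lies 47 mm ahead of it; z points along the fingers, y is the direction in which the jaws open and shut (so a half turn about z gives the same grasp; the last joint's range is limited). The gripper opens to 88 mm and grips with 3 to 60 N. Pads are 19 mm wide; open, the fingers measure 130 mm over their backs; the gripper's body (78 mm by 193 mm) begins 47 mm behind the grasp point.
Start: joints at [92.997, 20.546, 0.682, 0, -70.136, -16.507], TCP at [0.158, 0.656, 0.292] pointing down, gripper open.
Joint ranges: [-176.03, 176.03], [-82.01, 121.73], [-58.28, 71.71], [-173.87, 95.51], [-174.79, -0.11], [-173.66, 173.66]. Speed limits (degrees/s): [136.94, 136.94, 172.46, 180, 180, 180].

## Interface

Orientations are given as [roll, pitch, yaw] about the fixed x, y, z axes, in that order (R = Rz(yaw) Ry(pitch) Rx(roll)).
In Python, from plant import get_obs, snapshot, close_job gives the robot as it stands.
- The arm moves only by the tool play_rows, never from a script. Its argument "series" is a list of rows, each a list of 5 numbers: the opening in per cent of the stroke, from 0 (shut) to 100 (fully open), then the shift along the tool's x, y, z in m, then the turn about the tool's z in degrees. In form: [[jaw, dx, dy, dz, spin], ...]. A call has 1 to 10 rows; each row is the pose to reach, as a shift and turn from the pose commanded when the call began, along the tool's axes at that moment; what a row does not reach only later rows make up. A row lasts 1/10 s, in which the tool goes at most 50 mm and 8.59 degrees, less where a joint would pass 70% of its speed; a pose out of reach is approached as far as the arm can. A call with a gripper value outside its range is refused whole. The fingers move at their own pace and stop on an object; the grip force is fixed at half the most. Time passes only in rows, so rows that repeat a pose let the fingers close. It gives the time, the measured TCP pose, the force and the opening at its end, in the units of the state.
- get_obs(): the state, without advancing time (a new reading comes with each control period).
- snapshot(name): name is "scene" or "top" or "wrist"; returns a dict with "frame" (400x640x3 uint8, red, green, blue), "z_map" (400x640 float32, m along the optical axis (not along the pixel's ray), 0 where there is no reading), "mtx" (3x3 intrinsics, pixels), "camera_from_world" (4x4, takes a point from world to camera coordinates); the wrist camera has in their place "tool_from_camera" (4x4, takes a point from camera to tool coordinates, whose origin is the TCP and whose axes are the flange's). Camera axes: x right, y up, looking along -z (the intrinsics and any distortion apply to the point x, -y, -z); pixel columns grow to the right and rows downward; lengths in m; the calibration is good to about 2 mm. A picture is of the moment at which its call begins: read the wrist's pose just before it.
- close_job(): hands the job in, once; it reports no verdict.
The state is a dict: "clock": time; "joint_pos": joint angles; "qvel": joint speeds; "tau": joint torques, N m; "tool_pos": TCP position; "orientation": TCP orientation; "force": force on the tool from outside, world axes, zero at the start; "moment": the same for the moment, N m; "opening": finger opening in m.
Only numpy, scipy, OpenCV 4.12 (cv2) and the standard library are available. Lean on these libraries where they do the work, as an engineer would, in place of code of your own. Each camera call takes 0.05 s, during which the arm holds its last target.

## Working session

There is one attempt and no reset: what is moved stays moved. The work goes in short steps, Python scripts to look and compute and a tool call to move; the robot and the scene stay as the last step left them, time stands still between calls to the robot, and variables do not carry over. Pictures are saved under pics/ and viewed, and the job is handed in when it is done.

Besides the shell and the picture viewer there is one more tool, called by a JSON object that holds its "fn" and its "kwargs", one argument or row to a line. play_rows: Moves the arm, as the interface text tells. Its arguments: {"type":"object","properties":{"series":{"type":"array"}},"required":["series"]}

```bash
mkdir -p pics; ls
cat > h.py <<'E'
import numpy as np, cv2
from plant import get_obs, snapshot
from scipy.spatial.transform import Rotation as R
def save(s,n,crop=None,k=1):
    im=s['frame'][:,:,::-1]
    if crop: im=im[crop[1]:crop[3],crop[0]:crop[2]]
    im=cv2.resize(im,None,fx=k,fy=k,interpolation=cv2.INTER_CUBIC)
    cv2.imwrite('pics/'+n+'.png',im)
def world(s,u,v,z=None,T=None):
    # back-project pixel by depth, or onto plane world z
    M=s['mtx']
    if 'camera_from_world' in s: W=np.linalg.inv(s['camera_from_world'])
    else: W=T@s['tool_from_camera']
    d=np.array([(u-M[0,2])/M[0,0],-(v-M[1,2])/M[1,1],-1.])
    if z is None:
        dep=float(s['z_map'][int(round(v)),int(round(u))]); p=d*dep
        return W[:3,:3]@p+W[:3,3]
    dw=W[:3,:3]@d; t=(z-W[2,3])/dw[2]
    return W[:3,3]+t*dw
def toolT(o):
    T=np.eye(4);T[:3,:3]=R.from_euler('xyz',o['orientation'],degrees=True).as_matrix();T[:3,3]=o['tool_pos'];return T
E
python3 - <<'E'
from h import *
o=get_obs();print(o)
for n in('scene','top','wrist'):
    s=snapshot(n);save(s,n+'0',None,1.25);print(n,s['mtx'].tolist(),[k for k in s])
    np.savez(n+'0.npz',**{k:v for k,v in s.items() if k!='name'})
E
```

```text
pics
{'clock': 0.0, 'joint_pos': array([ 9.29938093e+01,  2.05921717e+01,  6.34989792e-01, -2.04373215e-02,
       -7.01356815e+01, -1.65056741e+01]), 'qvel': array([-0.01984983,  0.08595357,  0.02410217, -0.00866674,  0.03173996,
        0.06205687]), 'tau': array([ 5.11237213e-04, -5.82718277e+01,  2.93062645e+01,  6.99768305e+00,
        7.06877807e-03, -1.49211683e-04]), 'tool_pos': array([0.15765133, 0.6559502 , 0.29122252]), 'orientation': array([ 1.79905504e+02, -7.96537334e-03, -1.35188182e+01]), 'force': array([ 0.63250479,  0.52205914, -0.03198213]), 'moment': array([ 0.02698481, -0.01548063, -0.03202546]), 'opening': 0.0876210861895538}
scene [[445.30991897522495, 0.0, 316.9852469473582], [0.0, 445.30991897522495, 197.76307249248103], [0.0, 0.0, 1.0]] ['frame', 'z_map', 'mtx', 'camera_from_world']
top [[480.9987441079896, 0.0, 322.01460907977173], [0.0, 480.9987441079896, 199.7921282979047], [0.0, 0.0, 1.0]] ['frame', 'z_map', 'mtx', 'camera_from_world']
wrist [[316.4514643786691, 0.0, 314.350055079164], [0.0, 316.4514643786691, 201.42933579443613], [0.0, 0.0, 1.0]] ['frame', 'z_map', 'mtx', 'tool_from_camera']
```

View pics/scene0.png

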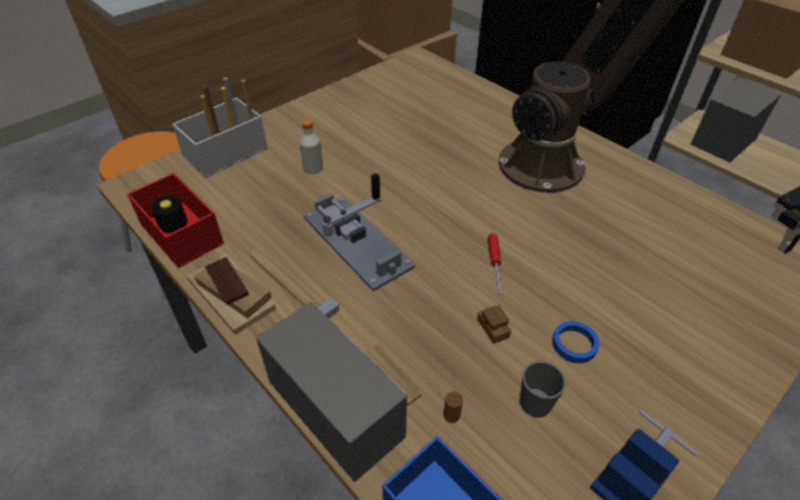

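View pics/top0.png

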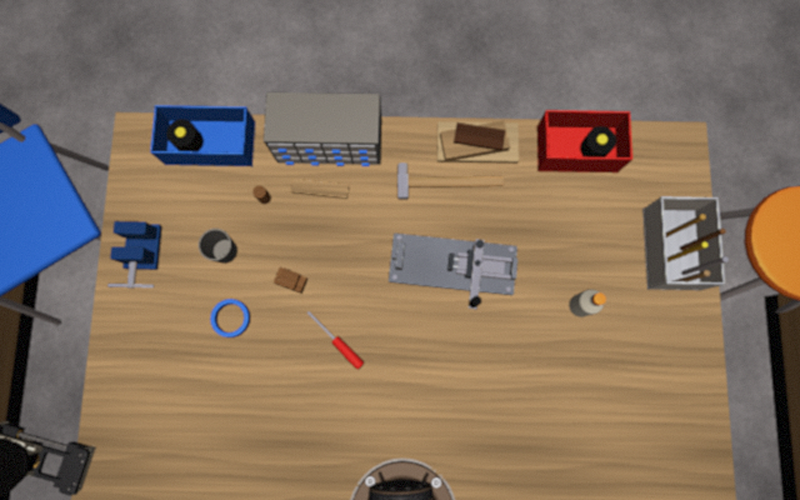

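View pics/wrist0.png

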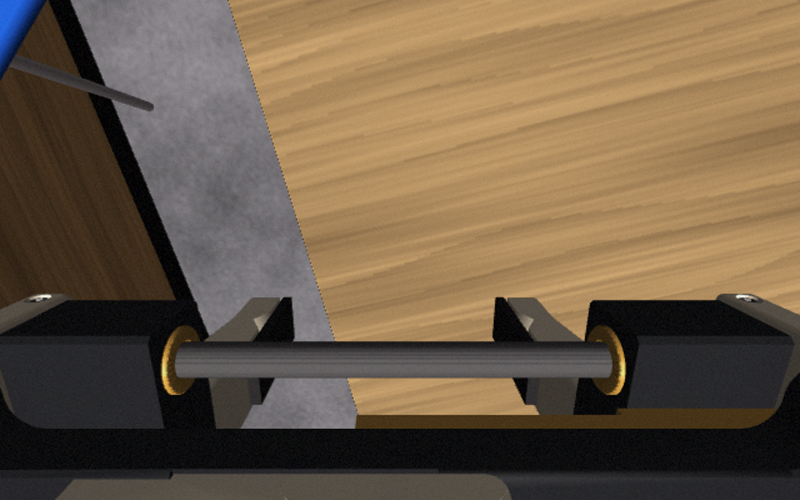

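The scene shows the clamp (scene ~360,240), the lever handle, the block (493,322), and the bystanders. The top view has the clamp at (455,264) and the block at (291,280). I'll enlarge both.

Run:
```python
from h import *
s=np.load('top0.npz')
save(s,'topA',(290,170,430,250),5.6)
save(s,'topB',(200,190,300,260),8)
for n,u,v in [('base',320,390),('clampmid',362,211),('block',233,224),('glue',470,242),('cup',173,197),('screwdr',275,278),('tape',184,239)]:
    print(n,world(s,u,v).round(3),world(s,u,v,0).round(3))
s=np.load('scene0.npz')
save(s,'scA',(235,130,340,235),5.6);save(s,'scB',(370,230,420,280),10)
```

```text
base [0.105 0.006 0.242] [0.058 0.008 0.   ]
clampmid [ 0.564 -0.105  0.05 ] [ 0.573 -0.109  0.   ]
block [0.52  0.27  0.045] [0.526 0.279 0.   ]
glue [ 0.473 -0.397  0.114] [ 0.485 -0.431  0.   ]
cup [0.604 0.464 0.006] [0.606 0.466 0.   ]
screwdr [0.367 0.144 0.024] [0.368 0.146 0.   ]
tape [0.476 0.417 0.021] [0.478 0.423 0.   ]
```

View pics/topA.png

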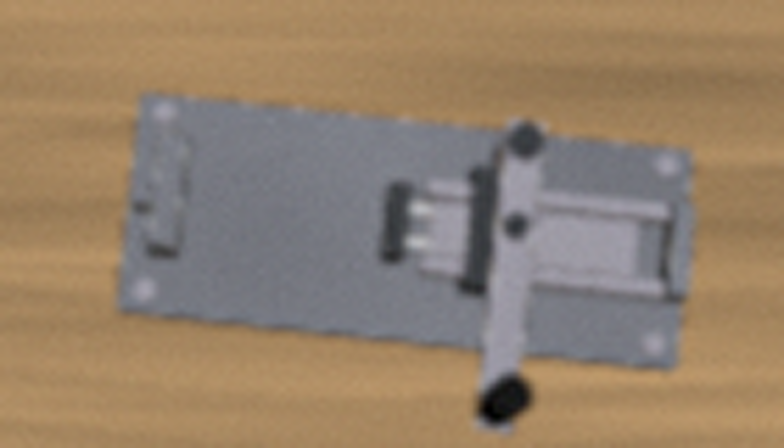

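View pics/topB.png

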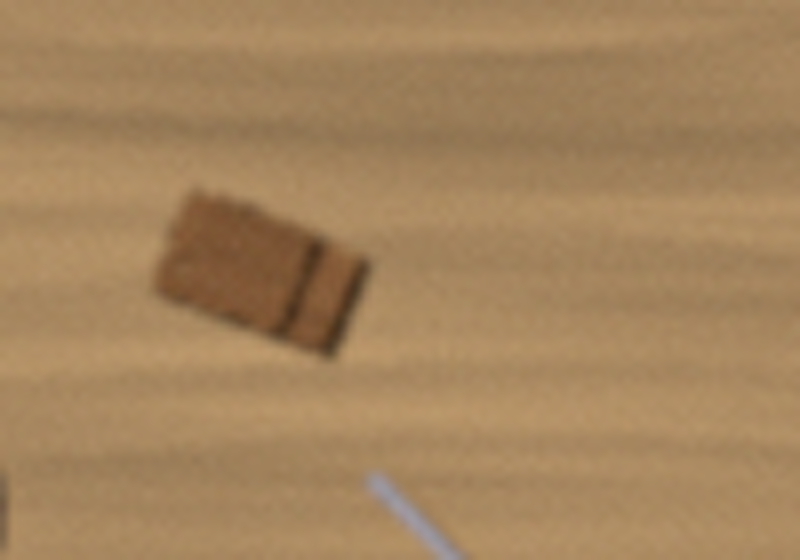

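View pics/scA.png

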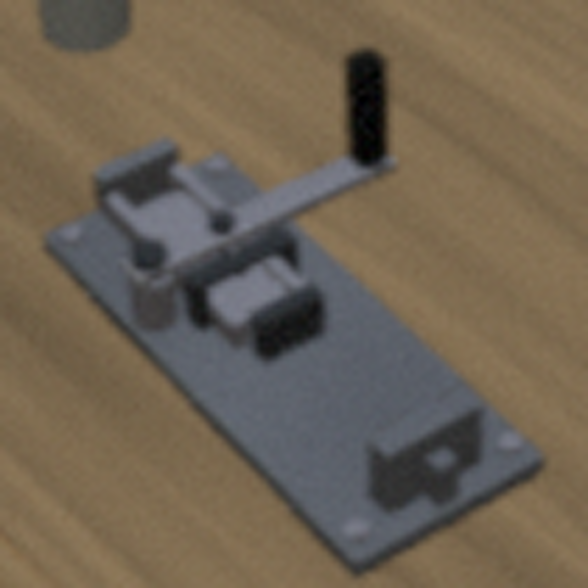

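View pics/scB.png

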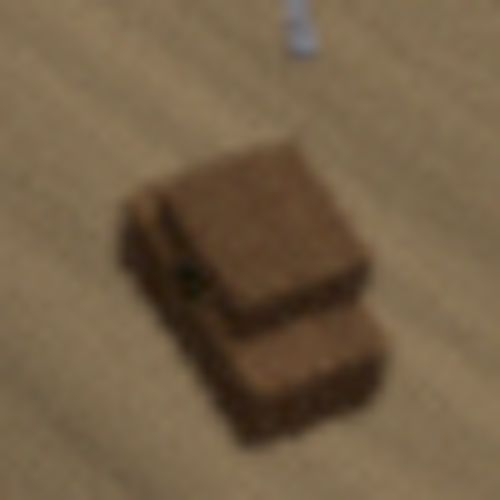

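Run:
```python
from h import *
s=np.load('top0.npz')
def px(x,y,c,k): return c[0]+(x+.5)/k-.5, c[1]+(y+.5)/k-.5
A=lambda x,y,z: world(s,*px(x,y,(290,170),5.6),z)
B=lambda x,y,z: world(s,*px(x,y,(200,190),8),z)
c=np.array([A(*p,.015) for p in [(143,95),(692,150),(677,368),(120,312)]])
print(c.round(4)); print('sides',[np.linalg.norm(c[i]-c[(i+1)%4]).round(4) for i in range(4)],'mid',c.mean(0).round(4))
yv=(c[0]+c[3]-c[1]-c[2])[:2]; print('clamp yaw',np.degrees(np.arctan2(-yv[0],yv[1])))
print('handle top',A(512,392,.125), 'pivot top',A(527,138,.06))
b=np.array([B(*p,.048) for p in [(195,190),(318,240),(287,335),(155,290)]])
print(b.round(4),[np.linalg.norm(b[i]-b[(i+1)%4]).round(4) for i in range(4)],b.mean(0))
l=np.array([B(*p,.028) for p in [(368,262),(330,355)]]);print(l,np.linalg.norm(l[0]-l[1]))
# point cloud from both cams
for n in('top0','scene0'):
    q=np.load(n+'.npz'); W=np.linalg.inv(q['camera_from_world']);M=q['mtx']
    v,u=np.mgrid[:400,:640]; d=q['z_map']
    P=np.stack([(u-M[0,2])/M[0,0]*d,-(v-M[1,2])/M[1,1]*d,-d],-1)@W[:3,:3].T+W[:3,3]
    ok=(d>0)
    for nm,lo,hi in [('boss',(.45,.2,.042),(.6,.36,.056)),('blk',(.45,.2,.012),(.6,.36,.056)),('plate',(.45,-.32,.011),(.7,.05,.020)),('handle',(.4,-.3,.085),(.6,-.08,.135)),('stop',(.5,0.0,.025),(.65,.04,.07))]:
        m=ok&(P>lo).all(-1)&(P<hi).all(-1); Q=P[m]
        if len(Q)<5: print(n,nm,len(Q));continue
        r=cv2.minAreaRect((Q[:,:2]*1000).astype(np.float32))
        print(n,nm,len(Q),'rect',np.round(r[0],1),np.round(r[1],1),round(r[2],1),'zmed',np.median(Q[:,2]).round(4),'mean',Q.mean(0).round(4))
```

```text
[[ 0.6425  0.0336  0.015 ]
 [ 0.6175 -0.2617  0.015 ]
 [ 0.4999 -0.2518  0.015 ]
 [ 0.5244  0.0433  0.015 ]]
sides [np.float64(0.2963), np.float64(0.1181), np.float64(0.2961), np.float64(0.1185)] mid [ 0.5711 -0.1091  0.015 ]
clamp yaw -4.786687100395946
handle top [ 0.47375548 -0.15178422  0.125     ] pivot top [ 0.61334229 -0.1676997   0.06      ]
[[0.5506 0.2975 0.048 ]
 [0.533  0.2516 0.048 ]
 [0.498  0.2611 0.048 ]
 [0.5136 0.31   0.048 ]] [np.float64(0.0491), np.float64(0.0362), np.float64(0.0513), np.float64(0.0391)] [0.52378629 0.28004295 0.048     ]
[[0.5279991  0.23635577 0.028     ]
 [0.49329898 0.24865756 0.028     ]] 0.036816194712274784
top0 boss 201 rect [524.8 276. ] [41.8 40.1] 70.4 zmed 0.0493 mean [0.5245 0.276  0.049 ]
top0 blk 345 rect [510.1 257.8] [122.8  58.6] 51.1 zmed 0.0455 mean [0.5223 0.2725 0.0406]
top0 plate 2408 rect [ 572.4 -120.7] [323.4 133.6] 86.5 zmed 0.0157 mean [ 0.5721 -0.093   0.0157]
top0 handle 64 rect [ 473.3 -152.5] [19.2 21.7] 46.2 zmed 0.1245 mean [ 0.4721 -0.1514  0.1209]
top0 stop 144 rect [575.2  22. ] [78.7 26.5] 0.0 zmed 0.0596 mean [0.5816 0.0191 0.0565]
scene0 boss 236 rect [527.  274.5] [43.1 41.5] 71.1 zmed 0.0479 mean [0.5286 0.2757 0.0478]
scene0 blk 502 rect [512.9 255.6] [126.7  58.7] 52.4 zmed 0.0393 mean [0.5337 0.2809 0.0365]
scene0 plate 1770 rect [ 574.8 -112.1] [302.9 122.9] 85.0 zmed 0.0158 mean [ 0.5858 -0.0818  0.0157]
scene0 handle 105 rect [ 477.4 -154.8] [21.9 22.6] 22.3 zmed 0.1112 mean [ 0.4789 -0.1513  0.1099]
scene0 stop 282 rect [586.   20.2] [29.7 62.3] 86.5 zmed 0.049 mean [0.5898 0.0202 0.0483]
```

```bash
cat >> h.py <<'E'
def plan(x,y,z,yaw,cur=None):
    if cur is None:
        o=get_obs(); cx,cy,cz=o['tool_pos']; cyaw=o['orientation'][2]
    else: cx,cy,cz,cyaw=cur
    p=np.radians(cyaw); dx,dy=x-cx,y-cy
    tx=dx*np.cos(p)+dy*np.sin(p); ty=dx*np.sin(p)-dy*np.cos(p)
    sp=-((yaw-cyaw+180)%360-180)
    print('from',np.round([cx,cy,cz,cyaw],4),'shift',np.round([tx,ty,cz-z,sp],4))
E
python3 - <<'E'
from h import *
s=np.load('wrist0.npz');print(s['tool_from_camera'].round(4))
plan(.525,.276,.26,-110)
E
```

```text
[[-1.000e-04  9.600e-01  2.798e-01  7.540e-02]
 [ 1.000e+00  1.000e-04 -1.000e-04 -5.000e-04]
 [-1.000e-04  2.798e-01 -9.600e-01 -9.190e-02]
 [ 0.000e+00  0.000e+00  0.000e+00  1.000e+00]]
from [  0.1576   0.656    0.2914 -13.5171] shift [4.46000e-01 2.83600e-01 3.14000e-02 9.64829e+01]
```

{"fn": "play_rows", "kwargs": {
  "series": [
    [100,0.015,0.01,0.001,3],
    [100,0.045,0.029,0.003,9.6],
    [100,0.08,0.051,0.006,17],
    [100,0.12,0.076,0.009,26],
    [100,0.16,0.102,0.012,34],
    [100,0.2,0.127,0.015,42],
    [100,0.24,0.153,0.018,50],
    [100,0.28,0.178,0.021,58],
    [100,0.32,0.203,0.024,66],
    [100,0.36,0.229,0.027,74]
  ]
}}

```text
clock: 1.15
tool_pos: [0.4552, 0.348, 0.2651]
orientation: [-180.0, 0.0, -87.8]
force: [0.5, 0.9, 0.9]
opening: 0.0875
```

Run:
```python
from h import *
o=get_obs();print(o['joint_pos'],o['tool_pos'],o['orientation'],o['force'])
plan(.525,.276,.26,-110)
```

```text
[ 5.69509791e+01  1.21196405e+01 -1.47407880e+01 -2.12436061e-03
 -6.31338898e+01 -5.47736817e+01] [0.45520666 0.34796789 0.26508065] [-1.79998271e+02  5.73437211e-03 -8.78236624e+01] [0.49848386 0.8571271  0.87002762]
from [  0.4552   0.348    0.2651 -87.8237] shift [ 7.46000e-02 -6.70000e-02  5.10000e-03  2.21763e+01]
```

{"fn": "play_rows", "kwargs": {
  "series": [
    [100,0.03,-0.027,0.002,8],
    [100,0.055,-0.05,0.004,15],
    [100,0.07,-0.063,0.005,20],
    [100,0.075,-0.067,0.005,22.5],
    [100,0.075,-0.067,0.005,22.5]
  ]
}}

```text
clock: 1.65
tool_pos: [0.5249, 0.2764, 0.2597]
orientation: [180.0, -0.0, -110.2]
force: [0.1, -1.5, -0.5]
opening: 0.0879
```

Run:
```python
from h import *
o=get_obs();print(o['joint_pos'].round(1),o['tool_pos'],o['orientation'],o['force'])
s=snapshot('wrist'); np.savez('wrist1.npz',T=toolT(o),**s); save(s,'wrist1',None,1.25)
T=toolT(o); W=T@s['tool_from_camera'];M=s['mtx'];v,u=np.mgrid[:400,:640]; d=s['z_map']
P=np.stack([(u-M[0,2])/M[0,0]*d,-(v-M[1,2])/M[1,1]*d,-d],-1)@W[:3,:3].T+W[:3,3]
for lo,hi in [((.45,.2,.04),(.6,.36,.056)),((.45,.2,.02),(.6,.36,.056))]:
    m=(d>0)&(P>lo).all(-1)&(P<hi).all(-1);Q=P[m];r=cv2.minAreaRect((Q[:,:2]*1000).astype(np.float32));print(len(Q),r,np.median(Q[:,2]))
```

```text
[ 46.6  14.3 -12.6  -0.  -63.2 -66.8] [0.52494831 0.27642734 0.25969014] [ 1.79978027e+02 -4.56314183e-02 -1.10151388e+02] [ 0.09581415 -1.46757325 -0.45673445]
1669 ((523.8392333984375, 276.9691162109375), (41.795692443847656, 39.462066650390625), 70.52818298339844) 0.047239912874570134
2571 ((523.901611328125, 277.1892395019531), (70.23541259765625, 39.6898307800293), 70.83961486816406) 0.04666920891791965
```

View pics/wrist1.png

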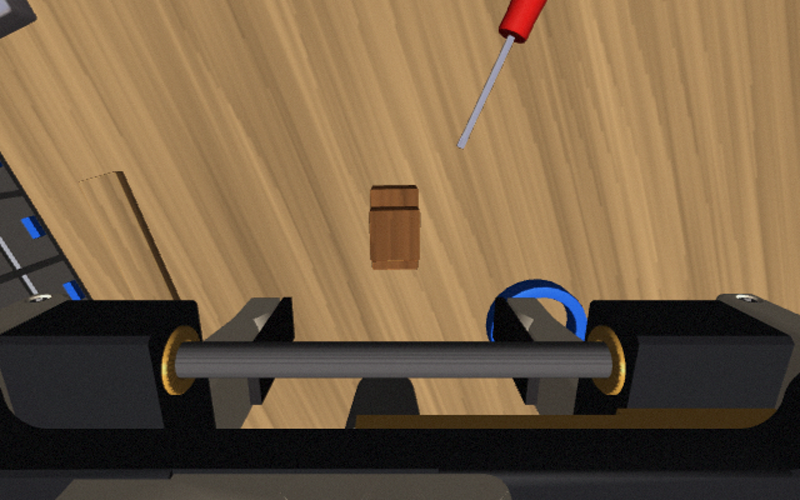

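The wrist view shows the block at (395,228) between the fingers. The depth fit gives a centre of (0.524, 0.277), yaw −19.3° and 70 × 40 mm, which matches the given size. Going down to grasp it.

{"fn": "play_rows", "kwargs": {
  "series": [
    [100,0,0.001,0.03,-0.9],
    [100,0,0.001,0.075,-0.9],
    [100,0,0.001,0.12,-0.9],
    [100,0,0.001,0.155,-0.9],
    [100,0,0.001,0.178,-0.9],
    [100,0,0.001,0.187,-0.9],
    [100,0,0.001,0.187,-0.9],
    [40,0,0.001,0.187,-0.9],
    [35,0,0.001,0.187,-0.9],
    [30,0,0.001,0.187,-0.9]
  ]
}}

```text
clock: 2.7
tool_pos: [0.524, 0.2784, 0.0746]
orientation: [-179.9, 0.1, -109.1]
force: [0.1, 0.7, 0.4]
opening: 0.069
```

{"fn": "play_rows", "kwargs": {
  "series": [
    [25,0,0,0,0],
    [25,0,0,0,0],
    [25,0,0,0,0]
  ]
}}

```text
clock: 3.0
tool_pos: [0.5236, 0.2779, 0.0734]
orientation: [-180.0, 0.0, -109.1]
force: [0.1, -0.3, -0.8]
opening: 0.0449
```

{"fn": "play_rows", "kwargs": {
  "series": [
    [0,0,0,0,0],
    [0,0,0,0,0],
    [0,0,0,0,0]
  ]
}}

```text
clock: 3.3
tool_pos: [0.5236, 0.2779, 0.0733]
orientation: [-180.0, 0.0, -109.1]
force: [-1.1, -0.5, 3.0]
opening: 0.0399
```

{"fn": "play_rows", "kwargs": {
  "series": [
    [0,0,0,-0.02,0],
    [0,0,0,-0.05,0],
    [0,0,0,-0.08,0],
    [0,0,0,-0.105,0],
    [0,0,0,-0.12,0],
    [0,0,0,-0.12,0]
  ]
}}

```text
clock: 3.9
tool_pos: [0.5241, 0.2785, 0.1952]
orientation: [-179.9, 0.2, -109.1]
force: [-0.3, 0.1, -1.9]
opening: 0.0398
```

Run:
```python
from h import *
o=get_obs();print(o['joint_pos'].round(1),o['tool_pos'],o['orientation'],o['force'],o['opening'])
s=snapshot('wrist');save(s,'wrist2',None,1.25); np.savez('wrist2.npz',T=toolT(o),**s)
plan(.585,-.02,.20,-94.9)
```

```text
[ 46.8  17.4 -17.5   0.  -54.9 -65.9] [0.52414547 0.27849558 0.19515674] [-179.90432899    0.18773219 -109.09805381] [-0.2985999   0.14523178 -1.87718522] 0.03984840462579785
from [   0.5235    0.278     0.1935 -109.1243] shift [ 2.61400e-01 -1.55800e-01 -6.50000e-03 -1.42243e+01]
```

View pics/wrist2.png

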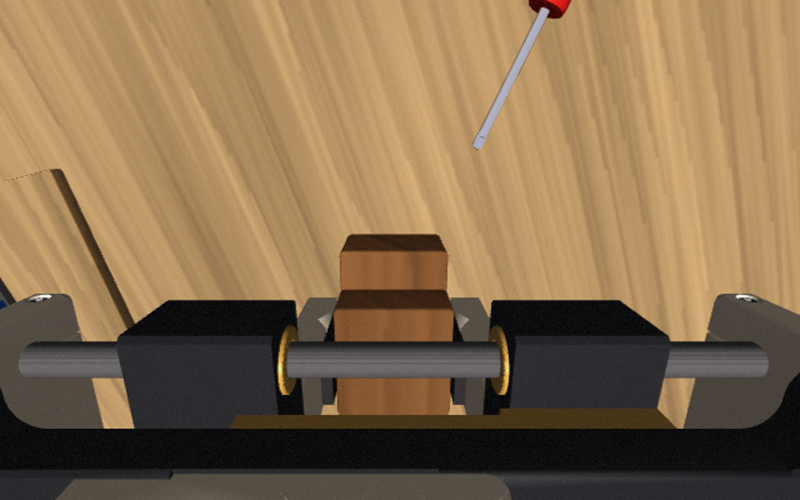

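The block is held at 39.8 mm, shown at (393,330). I'll carry it to just short of the stop and look at the clamp with the wrist camera.

Run:
```python
from h import *
plan(.575,.11,.25,-94.9)
```

```text
from [   0.5235    0.278     0.1935 -109.1243] shift [  0.1419  -0.1037  -0.0565 -14.2243]
```

{"fn": "play_rows", "kwargs": {
  "series": [
    [0,0.015,-0.011,-0.006,-2],
    [0,0.042,-0.031,-0.016,-4],
    [0,0.073,-0.053,-0.029,-7],
    [0,0.104,-0.076,-0.041,-10],
    [0,0.128,-0.093,-0.051,-13],
    [0,0.142,-0.104,-0.057,-14.2],
    [0,0.142,-0.104,-0.057,-14.2],
    [0,0.142,-0.104,-0.057,-14.2]
  ]
}}

```text
clock: 4.75
tool_pos: [0.5748, 0.1092, 0.2485]
orientation: [179.9, -0.0, -95.0]
force: [-0.2, 0.3, -2.2]
opening: 0.0402
```

Run:
```python
from h import *
o=get_obs();print(o['joint_pos'].round(1),o['tool_pos'],o['orientation'],o['force'],o['opening'])
s=snapshot('wrist');save(s,'wrist3',None,1.25); np.savez('wrist3.npz',T=toolT(o),**s)
T=toolT(o); W=T@s['tool_from_camera'];M=s['mtx'];v,u=np.mgrid[:400,:640]; d=s['z_map']
P=np.stack([(u-M[0,2])/M[0,0]*d,-(v-M[1,2])/M[1,1]*d,-d],-1)@W[:3,:3].T+W[:3,3]
for n,lo,hi in [('plate',(.45,-.32,.01),(.7,.06,.02)),('stoptop',(.5,-.03,.055),(.66,.06,.066)),('handle',(.42,-.25,.09),(.53,-.08,.14))]:
    m=(d>0)&(P>lo).all(-1)&(P<hi).all(-1);Q=P[m]
    if len(Q)<5: print(n,len(Q));continue
    r=cv2.minAreaRect((Q[:,:2]*1000).astype(np.float32));print(n,len(Q),r,np.median(Q[:,2]))
```

```text
[ 29.9  14.1 -14.5  -0.  -61.6 -34.9] [0.57475148 0.10924902 0.24848341] [ 1.79873669e+02 -4.58359559e-02 -9.50147602e+01] [-0.15391822  0.33996567 -2.21343658] 0.04021286063049197
plate 12972 ((580.6504516601562, -11.49063491821289), (102.19364166259766, 120.39776611328125), 84.96730041503906) 0.01441258769823972
stoptop 1400 ((583.4500122070312, 17.750625610351562), (15.377747535705566, 59.418006896972656), 84.99253845214844) 0.059299309626639846
handle 0
```

View pics/wrist3.png

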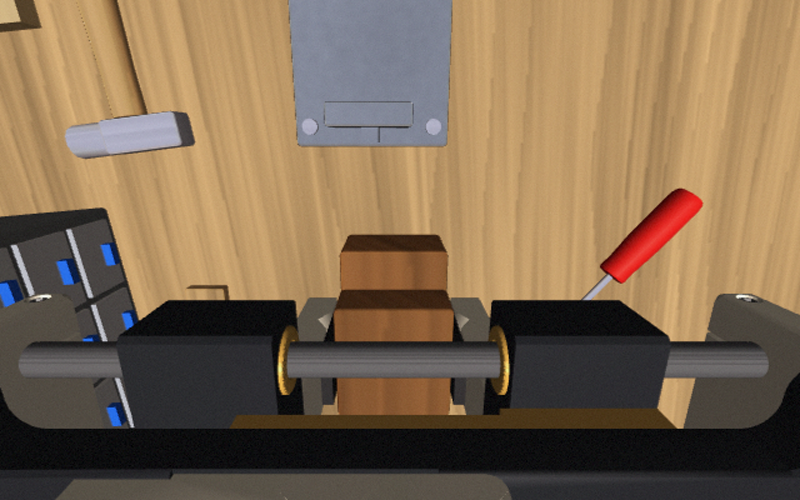

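The stop top fits at (0.5835, 0.0178), 60 mm wide, yaw −5.0°, z 0.059, which matches the given sizes. That puts the stop face at about (0.583, 0.010). Next I go above the seat.

Run:
```python
from h import *
plan(.5796,-.0271,.15,-95.0)
```

```text
from [  0.5747   0.1097   0.2486 -94.9651] shift [ 0.1359 -0.0168  0.0986  0.0349]
```

{"fn": "play_rows", "kwargs": {
  "series": [
    [0,0.02,-0.003,0,0],
    [0,0.05,-0.006,0,0],
    [0,0.085,-0.011,0.01,0],
    [0,0.115,-0.015,0.03,0],
    [0,0.132,-0.0168,0.055,0],
    [0,0.136,-0.0168,0.08,0],
    [0,0.136,-0.0168,0.095,0],
    [0,0.136,-0.0168,0.099,0],
    [0,0.136,-0.0168,0.099,0]
  ]
}}

```text
clock: 5.7
tool_pos: [0.58, -0.0266, 0.1502]
orientation: [179.9, -0.0, -94.9]
force: [1.2, -0.5, -1.2]
opening: 0.04
```

Run:
```python
from h import *
o=get_obs();print(o['joint_pos'].round(1),o['tool_pos'],o['orientation'],o['force'],o['opening'])
plan(.5796,-.0271,.0905,-95.0)
s=snapshot('scene');save(s,'sc4',(235,110,355,230),5);np.savez('sc4.npz',**s)
s=snapshot('wrist');save(s,'wrist4',None,1.25); np.savez('wrist4.npz',T=toolT(o),**s)
```

```text
[ 16.7  19.3 -21.7  -0.  -49.1 -21.5] [ 0.58000171 -0.0266187   0.15021768] [ 1.79889249e+02 -4.21825990e-02 -9.48575898e+01] [ 1.23059168 -0.46618961 -1.24309898] 0.04000488578291661
from [ 5.80000e-01 -2.66000e-02  1.50200e-01 -9.48576e+01] shift [0.0005 0.0004 0.0597 0.1424]
```

View pics/sc4.png

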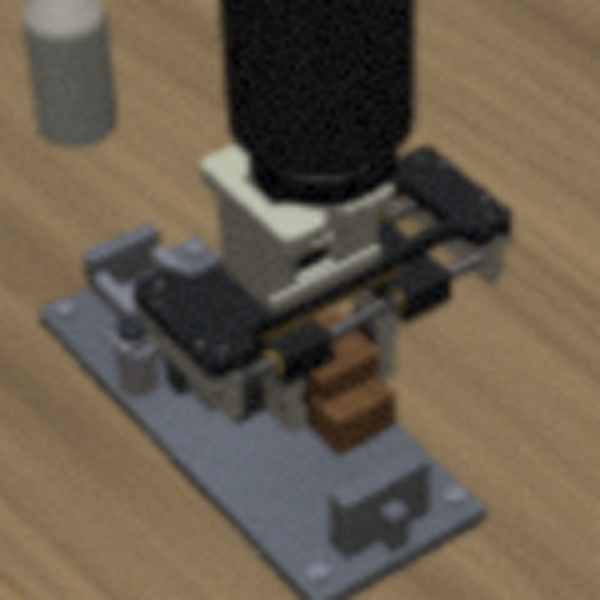

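View pics/wrist4.png

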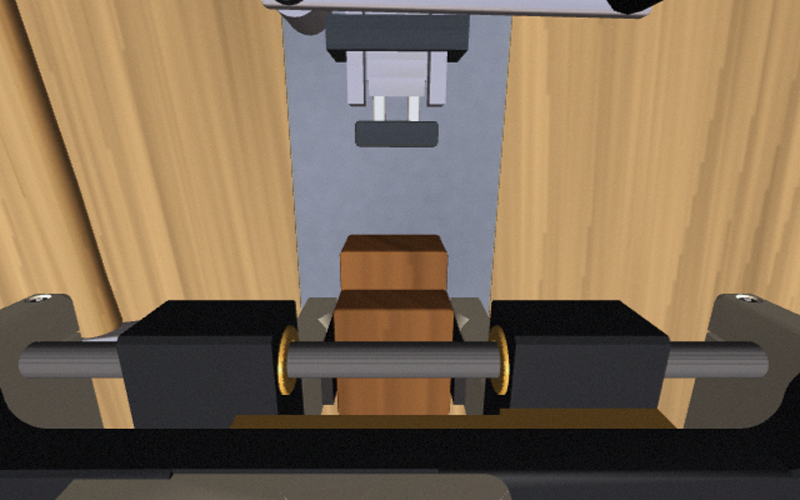

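The block (394,300) is centred on the jaw (396,135). The scene view shows it short of the stop face. Lowering it to just above the bed.

{"fn": "play_rows", "kwargs": {
  "series": [
    [0,0.0005,0.0004,0.01,0],
    [0,0.0005,0.0004,0.025,0],
    [0,0.0005,0.0004,0.04,0],
    [0,0.0005,0.0004,0.051,0],
    [0,0.0005,0.0004,0.057,0],
    [0,0.0005,0.0004,0.0595,0],
    [0,0.0005,0.0004,0.0595,0],
    [0,0.0005,0.0004,0.0595,0]
  ]
}}

```text
clock: 6.6
tool_pos: [0.5803, -0.0277, 0.0922]
orientation: [-180.0, 0.0, -94.9]
force: [0.9, -0.3, -0.8]
opening: 0.04
```

{"fn": "play_rows", "kwargs": {
  "series": [
    [0,-0.0005,0,0,0],
    [0,-0.001,0,0,0],
    [0,-0.0015,0,0,0],
    [0,-0.002,0,0,0],
    [0,-0.002,0,0,0]
  ]
}}

```text
clock: 7.1
tool_pos: [0.5802, -0.0257, 0.0917]
orientation: [-180.0, 0.0, -94.9]
force: [1.0, 0.3, -2.0]
opening: 0.04
```

Run:
```python
from h import *
o=get_obs();print(o['tool_pos'],o['orientation'],o['force'],o['opening'])
```

```text
[ 0.58016959 -0.02571247  0.09174891] [-1.79990656e+02  2.61511583e-03 -9.49063059e+01] [ 0.95640589  0.31797824 -2.00866395] 0.04000375080901537
```

{"fn": "play_rows", "kwargs": {
  "series": [
    [0,-0.0005,0,0.001,0],
    [0,-0.001,0,0.002,0],
    [0,-0.001,0,0.002,0]
  ]
}}

```text
clock: 7.4
tool_pos: [0.5801, -0.0247, 0.0894]
orientation: [180.0, -0.0, -94.9]
force: [-0.5, -0.3, -2.7]
opening: 0.0397
```

{"fn": "play_rows", "kwargs": {
  "series": [
    [0,-0.0005,0,0,0],
    [0,-0.001,0,0,0],
    [0,-0.001,0,0,0]
  ]
}}

```text
clock: 7.7
tool_pos: [0.5801, -0.0244, 0.0896]
orientation: [180.0, -0.0, -94.9]
force: [0.7, -4.9, -3.1]
opening: 0.04
```

Contact with the stop: Fy is −4.9 N at TCP y −0.0244, against a prediction of −0.0241. Lowering to the bed.

{"fn": "play_rows", "kwargs": {
  "series": [
    [0,0.0003,0,0.0007,0],
    [0,0.0003,0,0.0014,0],
    [0,0.0003,0,0.0014,0]
  ]
}}

```text
clock: 8.0
tool_pos: [0.5801, -0.0244, 0.0883]
orientation: [180.0, -0.0, -94.9]
force: [-0.7, -4.9, -0.3]
opening: 0.0402
```

Run:
```python
from h import *
o=get_obs();print(o['tool_pos'],o['orientation'],o['force'],o['opening'])
```

```text
[ 0.58012825 -0.02442719  0.08831843] [ 1.79987588e+02 -2.26196409e-02 -9.49155648e+01] [-0.6604928  -4.9030205  -0.29362125] 0.04019646643785204
```

{"fn": "play_rows", "kwargs": {
  "series": [
    [0,0.0002,0,0.0005,0],
    [0,0.0002,0,0.0005,0]
  ]
}}

```text
clock: 8.2
tool_pos: [0.5802, -0.0244, 0.0883]
orientation: [-180.0, -0.0, -94.9]
force: [-2.4, -4.0, 5.9]
opening: 0.0398
```

{"fn": "play_rows", "kwargs": {
  "series": [
    [60,0,0,0,0],
    [80,0,0,0,0],
    [80,0,0,0,0],
    [80,0,0,0,0],
    [80,0,0,0,0],
    [80,0,0,0,0]
  ]
}}

```text
clock: 8.8
tool_pos: [0.5803, -0.0242, 0.0877]
orientation: [-180.0, 0.0, -94.9]
force: [-0.0, 0.9, -0.3]
opening: 0.0696
```

Let go: the force is about 0. Raising, then checking the block's seat.

{"fn": "play_rows", "kwargs": {
  "series": [
    [80,0,0,-0.015,0],
    [80,0,0,-0.045,0],
    [80,0,0,-0.085,0],
    [80,0,0,-0.125,0],
    [80,0,0,-0.155,0],
    [80,0,0,-0.165,0],
    [80,0,0,-0.165,0]
  ]
}}

```text
clock: 9.5
tool_pos: [0.5808, -0.0241, 0.2545]
orientation: [-179.8, 0.1, -94.9]
force: [0.2, -0.3, 0.2]
opening: 0.0703
```

Run:
```python
from h import *
o=get_obs();print(o['tool_pos'],o['orientation'],o['force'],o['opening'])
s=snapshot('wrist');save(s,'wrist5',None,1.25); np.savez('wrist5.npz',T=toolT(o),**s)
T=toolT(o); W=T@s['tool_from_camera'];M=s['mtx'];v,u=np.mgrid[:400,:640]; d=s['z_map']
P=np.stack([(u-M[0,2])/M[0,0]*d,-(v-M[1,2])/M[1,1]*d,-d],-1)@W[:3,:3].T+W[:3,3]
c5=np.radians(-5.0);ax=np.array([np.cos(c5),np.sin(c5)]);ay=np.array([-np.sin(c5),np.cos(c5)])
C=np.stack([(P[...,:2]-[.572,-.110])@ax,(P[...,:2]-[.572,-.110])@ay,P[...,2]],-1)
for n,lo,hi in [('plate',(-.08,-.2,.01),(.08,.16,.02)),('block',(-.035,.03,.034),(.035,.119,.07)),('boss',(-.035,.03,.054),(.035,.112,.07)),('handle',(-.14,-.1,.09),(-.06,.05,.14)),('jaw',(-.03,-.02,.04),(.03,.035,.05)),('pivotish',(0.02,-.12,.05),(.07,.0,.075))]:
    m=(d>0)&(C>lo).all(-1)&(C<hi).all(-1);Q=C[m]
    if len(Q)<5: print(n,len(Q));continue
    r=cv2.minAreaRect((Q[:,:2]*1000).astype(np.float32));print(n,len(Q),np.round(r[0],1),np.round(r[1],1),round(r[2],1),np.median(Q[:,2]).round(4),'max y',Q[:,1].max().round(4),'mean',Q.mean(0).round(4))
```

```text
[ 0.58084732 -0.02414122  0.25448219] [-1.79811430e+02  6.96157090e-02 -9.49079215e+01] [ 0.17747364 -0.27456671  0.19206529] 0.07033051268085283
plate 15669 [-0.2 32.2] [235.5 120.3] 90.0 0.0144 max y 0.15 mean [-0.0008  0.0324  0.0144]
block 2873 [ 0.2 84.6] [39.9 68.6] 0.1 0.0618 max y 0.119 mean [0.0003 0.0801 0.0557]
boss 1920 [ 0.3 85.3] [39.9 42.1] 0.3 0.0623 max y 0.1062 mean [0.0003 0.0843 0.0622]
handle 1403 [-94.1 -48.8] [17.4 21.6] 67.0 0.1219 max y -0.0398 mean [-0.0915 -0.0469  0.1155]
jaw 604 [0.1 7.4] [39.2 11.3] 0.1 0.0461 max y 0.0131 mean [-0.      0.0074  0.0461]
pivotish 1250 [ 38.3 -53.6] [20.5 35.9] 88.8 0.0574 max y -0.0431 mean [ 0.0378 -0.0528  0.0589]
```

View pics/wrist5.png

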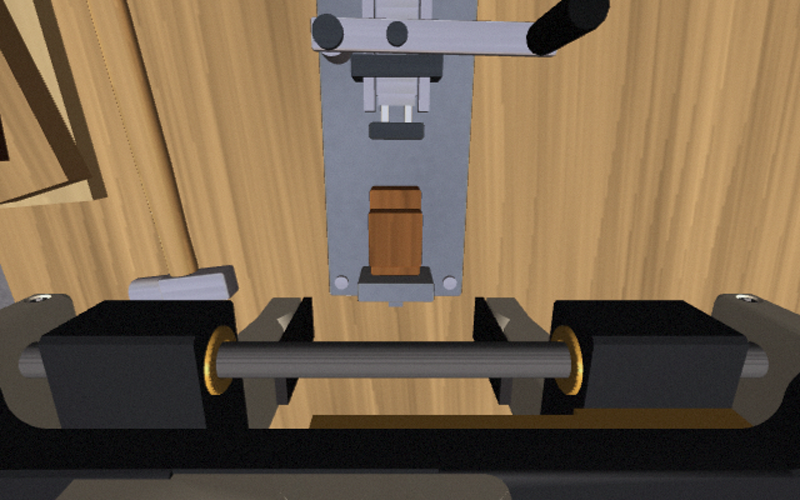

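The block is seated at clamp (0.3, 85.3) mm, square and against the stop, as seen at (395,230). The jaw face is about 37 mm from the block, so I expect the nip around tooth 5. Next I move over the handle with the tool turned so the jaws open along the arc.

Run:
```python
from h import *
plan(.435,-.149,.26,-5)
```

```text
from [ 5.80100e-01 -2.42000e-02  2.52700e-01 -9.49217e+01] shift [ 1.36800e-01  1.33800e-01 -7.30000e-03 -8.99217e+01]
```

{"fn": "play_rows", "kwargs": {
  "series": [
    [80,0.01,0.01,-0.005,-5],
    [80,0.025,0.025,-0.007,-13],
    [80,0.04,0.04,-0.007,-21],
    [80,0.055,0.055,-0.007,-29],
    [80,0.07,0.07,-0.007,-37],
    [80,0.085,0.085,-0.007,-45],
    [80,0.1,0.1,-0.007,-53],
    [80,0.115,0.115,-0.007,-61],
    [80,0.13,0.128,-0.007,-69],
    [80,0.137,0.134,-0.007,-77]
  ]
}}

```text
clock: 10.55
tool_pos: [0.4329, -0.15, 0.2579]
orientation: [180.0, 0.2, -17.6]
force: [0.4, -0.5, -0.0]
opening: 0.07
```

Run:
```python
from h import *
plan(.435,-.149,.26,-5)
```

```text
from [  0.4329  -0.15     0.2579 -17.6311] shift [ 1.70000e-03 -1.60000e-03 -2.10000e-03 -1.26311e+01]
```

{"fn": "play_rows", "kwargs": {
  "series": [
    [80,0,0,0,-7],
    [80,0,0,0,-13],
    [80,0,0,0,-13],
    [80,0,0,0,-13]
  ]
}}

```text
clock: 10.95
tool_pos: [0.4345, -0.1493, 0.2586]
orientation: [180.0, 0.1, -5.1]
force: [-0.2, 0.2, 0.0]
opening: 0.0699
```

```bash
cat > meas.py <<'E'
from h import *
import sys
o=get_obs();print(o['joint_pos'].round(1),o['tool_pos'],o['orientation'],o['force'],o['opening'])
n=sys.argv[1]
s=snapshot('wrist');save(s,n,None,1.25)
T=toolT(o); W=T@s['tool_from_camera'];M=s['mtx'];v,u=np.mgrid[:400,:640]; d=s['z_map']
P=np.stack([(u-M[0,2])/M[0,0]*d,-(v-M[1,2])/M[1,1]*d,-d],-1)@W[:3,:3].T+W[:3,3]
c5=np.radians(-5.0);ax=np.array([np.cos(c5),np.sin(c5)]);ay=np.array([-np.sin(c5),np.cos(c5)])
C=np.stack([(P[...,:2]-[.572,-.110])@ax,(P[...,:2]-[.572,-.110])@ay,P[...,2]],-1)
for n,lo,hi in [('handletop',(-.14,-.1,.120),(-.06,.05,.14)),('handle',(-.14,-.1,.07),(-.06,.05,.14)),('bar',(-.08,-.1,.048),(.07,.0,.058)),('pivotcap',(0.03,-.12,.059),(.07,.0,.08)),('jaw',(-.03,-.02,.04),(.03,.045,.05)),('boss',(-.035,.03,.054),(.035,.112,.07))]:
    m=(d>0)&(C>lo).all(-1)&(C<hi).all(-1);Q=C[m]
    if len(Q)<5: print(n,len(Q));continue
    r=cv2.minAreaRect((Q[:,:2]*1000).astype(np.float32));print(n,len(Q),np.round(r[0],1),np.round(r[1],1),round(r[2],1),np.median(Q[:,2]).round(4),'max y',Q[:,1].max().round(4),'mean',Q.mean(0).round(4),'world',(np.array([.572,-.11])+r[0][0]/1000*ax+r[0][1]/1000*ay).round(4))
E
python3 meas.py wrist6
```

```text
[  5.7   1.5 -28.2  -0.  -60.5  79.2] [ 0.4345165  -0.1492685   0.25855424] [ 1.79990481e+02  1.28231613e-01 -5.09707262e+00] [-0.19805692  0.19680305  0.04225859] 0.06992958622214082
handletop 684 [-95.2 -51.2] [21.  20.8] 41.4 0.124 max y -0.0403 mean [-0.0948 -0.0511  0.1239] world [ 0.4727 -0.1527]
handle 836 [-95.2 -51.1] [21.1 21.2] 44.4 0.1238 max y -0.0403 mean [-0.0932 -0.0511  0.1192] world [ 0.4727 -0.1526]
bar 2805 [-25.1 -46.8] [ 32.8 108.8] 89.9 0.0563 max y -0.0305 mean [-0.0254 -0.0525  0.0562] world [ 0.5429 -0.1545]
pivotcap 0
jaw 723 [-0.5  6.8] [12.2 39.5] 89.9 0.0462 max y 0.0129 mean [-0.0006  0.0064  0.046 ] world [ 0.5721 -0.1032]
boss 2941 [ 0.3 84.9] [40.6 42.7] 0.3 0.0623 max y 0.1063 mean [0.0002 0.0834 0.062 ] world [ 0.5797 -0.0255]
```

View pics/wrist6.png

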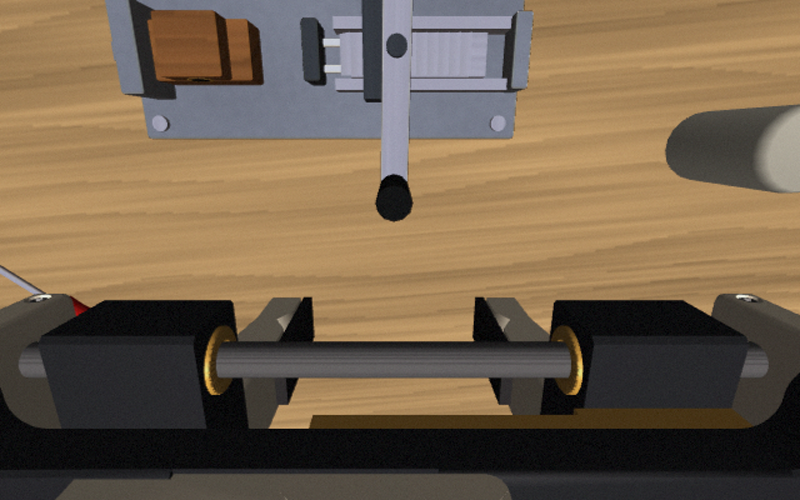

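The handle top is at (394,205) px, which is world (0.4727, −0.1527), 21 mm across, z 0.124, as it should be. The bar points straight along clamp −x. Moving over it and down.

Run:
```python
from h import *
plan(.4727,-.1527,.139,-5)
```

```text
from [ 0.4347 -0.1493  0.2588 -5.0737] shift [ 3.820e-02  1.000e-04  1.198e-01 -7.370e-02]
```

{"fn": "play_rows", "kwargs": {
  "series": [
    [60,0.02,0,0,0],
    [60,0.036,0,0.005,0],
    [60,0.0382,0,0.025,0],
    [60,0.0382,0,0.055,0],
    [60,0.0382,0,0.085,0],
    [60,0.0382,0,0.107,0],
    [60,0.0382,0,0.118,0],
    [60,0.0382,0,0.12,0],
    [60,0.0382,0,0.12,0]
  ]
}}

```text
clock: 11.9
tool_pos: [0.4734, -0.1526, 0.1401]
orientation: [180.0, -0.0, -4.9]
force: [0.1, 0.5, -0.1]
opening: 0.0525
```

{"fn": "play_rows", "kwargs": {
  "series": [
    [40,0,0,0,0],
    [27.5,0,0,0,0],
    [27.5,0,0,0,0],
    [27.5,0,0,0,0],
    [27.5,0,0,0,0]
  ]
}}

```text
clock: 12.4
tool_pos: [0.4731, -0.1526, 0.14]
orientation: [-180.0, -0.0, -4.9]
force: [0.2, 0.6, -0.6]
opening: 0.0249
```

```bash
python3 meas.py wrist7
```

```text
[  4.8  13.  -32.8  -0.  -44.1  80.3] [ 0.47314623 -0.1525686   0.14003507] [-1.79993606e+02 -3.20382958e-02 -4.91324139e+00] [ 0.18199574  0.59166887 -0.621029  ] 0.02490588794991806
handletop 1873 [-85.3 -17.5] [103.5  36.3] 82.0 0.1242 max y 0.0324 mean [-0.0962 -0.0492  0.1259] world [ 0.4855 -0.12  ]
handle 5696 [-89.5 -20.1] [112.1  35.9] 77.8 0.1055 max y 0.0324 mean [-0.0901 -0.0502  0.1057] world [ 0.4811 -0.1222]
bar 7369 [-23.9 -46.2] [ 33.6 112.3] 89.4 0.0563 max y -0.0297 mean [-0.0203 -0.0525  0.0562] world [ 0.5442 -0.154 ]
pivotcap 0
jaw 1829 [-0.6  7. ] [39.6 12.6] 0.0 0.0461 max y 0.0133 mean [-0.0001  0.0061  0.0458] world [ 0.572 -0.103]
boss 7782 [ 0.3 84.8] [40.5 43.7] 0.1 0.0622 max y 0.1067 mean [0.0005 0.0821 0.0618] world [ 0.5797 -0.0255]
```

View pics/wrist7.png

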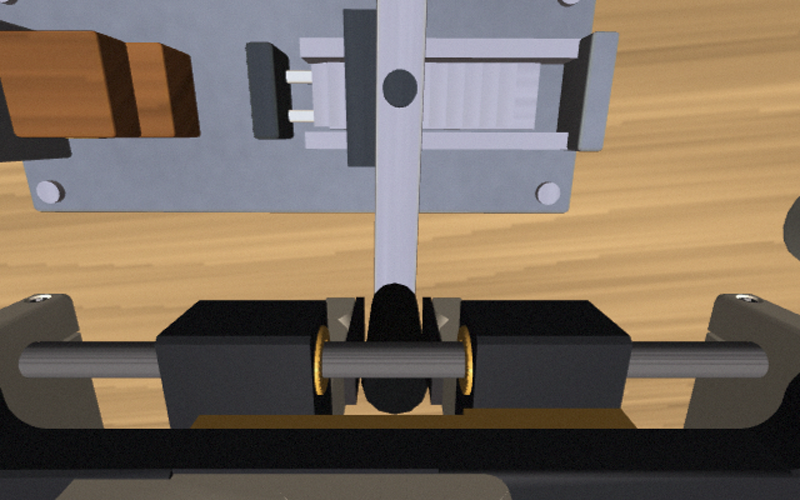

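The handle (395,350) sits centred between the fingers with about 1.4 mm play each side. First I register its back end stop.

{"fn": "play_rows", "kwargs": {
  "series": [
    [27.5,0,0.0007,0,0],
    [27.5,0,0.0014,0,0],
    [27.5,0,0.0018,0,0],
    [27.5,0,0.0018,0,0]
  ]
}}

```text
clock: 12.85
tool_pos: [0.4729, -0.1544, 0.1397]
orientation: [-180.0, 0.0, -4.9]
force: [1.2, 0.8, 0.9]
opening: 0.0236
```

{"fn": "play_rows", "kwargs": {
  "series": [
    [27.5,0,0.0005,0,0],
    [27.5,0,0.001,0,0],
    [27.5,0,0.001,0,0]
  ]
}}

```text
clock: 13.15
tool_pos: [0.4727, -0.1554, 0.1397]
orientation: [-180.0, 0.0, -4.9]
force: [-0.3, 1.4, 1.4]
opening: 0.0244
```

{"fn": "play_rows", "kwargs": {
  "series": [
    [27.5,0,0.0005,0,0],
    [27.5,0,0.001,0,0],
    [27.5,0,0.001,0,0]
  ]
}}

```text
clock: 13.45
tool_pos: [0.4727, -0.1564, 0.1397]
orientation: [180.0, 0.0, -4.9]
force: [-1.5, 1.4, -0.6]
opening: 0.0243
```

{"fn": "play_rows", "kwargs": {
  "series": [
    [27.5,0,0.0005,0,0],
    [27.5,0,0.001,0,0],
    [27.5,0,0.001,0,0]
  ]
}}

```text
clock: 13.75
tool_pos: [0.4726, -0.157, 0.1397]
orientation: [-180.0, 0.0, -4.9]
force: [-1.9, 6.3, 0.8]
opening: 0.0244
```

{"fn": "play_rows", "kwargs": {
  "series": [
    [27.5,0.0001,-0.0071,0,1.7],
    [27.5,0.0003,-0.0127,0,4],
    [27.5,0.001,-0.0197,0,6.9],
    [27.5,0.0019,-0.0259,0,9.5],
    [27.5,0.0029,-0.0314,0,11.7],
    [27.5,0.0038,-0.0355,0,13.5],
    [27.5,0.0045,-0.0382,0,14.6],
    [27.5,0.0048,-0.0393,0,15.1],
    [27.5,0.0048,-0.0393,0,15.1],
    [27.5,0.0048,-0.0393,0,15.1]
  ]
}}

```text
clock: 14.75
tool_pos: [0.4808, -0.1186, 0.1398]
orientation: [-180.0, 0.0, -20.0]
force: [0.3, 0.5, 1.0]
opening: 0.0242
```

```bash
cat > m2.py <<'E'
from h import *
import sys
n=sys.argv[1] if len(sys.argv)>1 else 'x'
o=get_obs();print(o['clock'],o['tool_pos'].round(4),o['orientation'][2].round(2),o['force'].round(1),o['opening'].round(4))
s=snapshot('wrist');save(s,n,None,1.25)
T=toolT(o); W=T@s['tool_from_camera'];M=s['mtx'];v,u=np.mgrid[:400,:640]; d=s['z_map']
P=np.stack([(u-M[0,2])/M[0,0]*d,-(v-M[1,2])/M[1,1]*d,-d],-1)@W[:3,:3].T+W[:3,3]
c5=np.radians(-5.0);ax=np.array([np.cos(c5),np.sin(c5)]);ay=np.array([-np.sin(c5),np.cos(c5)])
C=np.stack([(P[...,:2]-[.572,-.110])@ax,(P[...,:2]-[.572,-.110])@ay,P[...,2]],-1)
print('TCP clamp',((o['tool_pos'][:2]-[.572,-.110])@np.array([ax,ay]).T).round(4))
# jaw dark block: use 39.5mm wide pts at z .044-.049 between y -.05 and .048
m=(d>0)&(C[...,2]>.0435)&(C[...,2]<.05)&(abs(C[...,0])<.025)&(C[...,1]>-.03)&(C[...,1]<.0485)
Q=C[m]; print('jaw face y',np.percentile(Q[:,1],99).round(4) if len(Q) else None,len(Q))
m=(d>0)&(C[...,2]>.05)&(C[...,2]<.058)&(C[...,0]>-.07)&(C[...,0]<-.02)&(C[...,1]>-.08)&(C[...,1]<0.02)
Q=C[m]
if len(Q)>50: # bar centre line by bins
    bx=[(x,(np.percentile(q,2)+np.percentile(q,98))/2) for x in np.arange(-.068,-.03,.004) for q in [Q[abs(Q[:,0]-x)<.002,1]] if len(q)>20]
    bx=np.array(bx);k=np.polyfit(bx[:,0],bx[:,1],1);print('bar angle est',np.arctan(-k[0]).round(3))
E
python3 m2.py w8
```

```text
Traceback (most recent call last):
  File "m2.py", line 4, in <module>
    o=get_obs();print(o['clock'],o['tool_pos'].round(4),o['orientation'][2].round(2),o['force'].round(1),o['opening'].round(4))
                                                                                                         ^^^^^^^^^^^^^^^^^^
AttributeError: 'float' object has no attribute 'round'
```

```bash
sed -i "s/o\['opening'\].round(4)/round(float(o['opening']),4)/" m2.py; python3 m2.py w8
```

```text
14.75 [ 0.4808 -0.1186  0.1398] -19.98 [0.3 0.5 1. ] 0.0242
TCP clamp [-0.0901 -0.0165]
jaw face y 0.023 1639
bar angle est 0.261
```

View pics/w8.png

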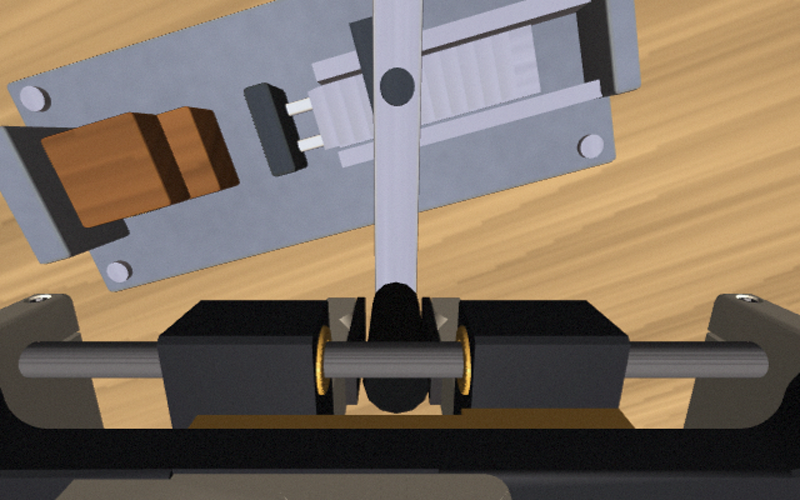

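Hold at 0.26: bar angle 0.261 as seen, the jaw has moved 10 mm on, and the force is about 0.5 N (free). The force readings look right. Working out the return rows.

Run:
```python
from h import *
# old frame (tool at theta=0). position at start of back stroke: S; spin 15.1
S=np.array([.0048,-.0393]);a=np.radians(15.1)
for th in [.23,.18,.125,.075,.035,.01,0,0]:
    off=0.0 if th<.23 else -.0012
    p=np.array([.14*(1-np.cos(th)),-.14*np.sin(th)+ (0 if th<.23 else -.001)])
    v=p-S; print(np.round([v@[np.cos(a),np.sin(a)],v@[-np.sin(a),np.cos(a)],np.degrees(th)-15.1],4))
```

```text
[ 6.000e-04  6.500e-03 -1.922e+00]
[ 1.3000e-03  1.4400e-02 -4.7868e+00]
[ 2.100e-03  2.210e-02 -7.938e+00]
[ 3.30000e-03  2.90000e-02 -1.08028e+01]
[ 4.40000e-03  3.44000e-02 -1.30946e+01]
[ 5.2000e-03  3.7800e-02 -1.4527e+01]
[ 5.60e-03  3.92e-02 -1.51e+01]
[ 5.60e-03  3.92e-02 -1.51e+01]
```

{"fn": "play_rows", "kwargs": {
  "series": [
    [27.5,0.0006,0.0065,0,-1.9],
    [27.5,0.0013,0.0144,0,-4.8],
    [27.5,0.0021,0.0221,0,-7.9],
    [27.5,0.0033,0.029,0,-10.8],
    [27.5,0.0044,0.0344,0,-13.1],
    [27.5,0.0052,0.0378,0,-14.5],
    [27.5,0.0056,0.0392,0,-15.1],
    [27.5,0.0056,0.0392,0,-15.1]
  ]
}}

```text
clock: 15.6
tool_pos: [0.4726, -0.1569, 0.1397]
orientation: [-179.9, -0.0, -4.9]
force: [-0.3, 4.5, 0.9]
opening: 0.024
```

```bash
python3 m2.py w9
```

```text
15.6 [ 0.4726 -0.1569  0.1397] -4.92 [-0.3  4.5  0.9] 0.024
TCP clamp [-0.0949 -0.0554]
jaw face y 0.0208 1837
bar angle est -0.002
```

Tooth 1 gained: jaw 13.1 → 20.8 mm, lever back on its stop. Stroke 2.

{"fn": "play_rows", "kwargs": {
  "series": [
    [27.5,0.0001,-0.0071,0,1.7],
    [27.5,0.0003,-0.0127,0,4],
    [27.5,0.001,-0.0197,0,6.9],
    [27.5,0.0019,-0.0259,0,9.5],
    [27.5,0.0029,-0.0314,0,11.7],
    [27.5,0.0038,-0.0355,0,13.5],
    [27.5,0.0045,-0.0382,0,14.6],
    [27.5,0.0048,-0.0393,0,15.1],
    [27.5,0.0048,-0.0393,0,15.1],
    [27.5,0.0048,-0.0393,0,15.1]
  ]
}}

```text
clock: 16.65
tool_pos: [0.4807, -0.1186, 0.1397]
orientation: [-180.0, 0.0, -20.0]
force: [0.2, 0.4, 0.1]
opening: 0.0241
```

{"fn": "play_rows", "kwargs": {
  "series": [
    [27.5,0.0006,0.0065,0,-1.9],
    [27.5,0.0013,0.0144,0,-4.8],
    [27.5,0.0021,0.0221,0,-7.9],
    [27.5,0.0033,0.029,0,-10.8],
    [27.5,0.0044,0.0344,0,-13.1],
    [27.5,0.0052,0.0378,0,-14.5],
    [27.5,0.0056,0.0392,0,-15.1],
    [27.5,0.0056,0.0392,0,-15.1]
  ]
}}

```text
clock: 17.45
tool_pos: [0.4726, -0.157, 0.1397]
orientation: [-179.9, -0.0, -4.9]
force: [0.8, 4.5, 0.6]
opening: 0.0245
```

```bash
python3 m2.py w10
```

```text
17.45 [ 0.4726 -0.157   0.1397] -4.93 [0.8 4.5 0.6] 0.0245
TCP clamp [-0.0949 -0.0554]
jaw face y 0.0287 1829
bar angle est -0.004
```

Tooth 2: jaw at 28.7 mm, still free. Stroke 3.

{"fn": "play_rows", "kwargs": {
  "series": [
    [27.5,0.0001,-0.0071,0,1.7],
    [27.5,0.0003,-0.0127,0,4],
    [27.5,0.001,-0.0197,0,6.9],
    [27.5,0.0019,-0.0259,0,9.5],
    [27.5,0.0029,-0.0314,0,11.7],
    [27.5,0.0038,-0.0355,0,13.5],
    [27.5,0.0045,-0.0382,0,14.6],
    [27.5,0.0048,-0.0393,0,15.1],
    [27.5,0.0048,-0.0393,0,15.1],
    [27.5,0.0048,-0.0393,0,15.1]
  ]
}}

```text
clock: 18.5
tool_pos: [0.4807, -0.1186, 0.1397]
orientation: [-180.0, 0.0, -20.0]
force: [-1.1, -0.5, -0.0]
opening: 0.0242
```

{"fn": "play_rows", "kwargs": {
  "series": [
    [27.5,0.0006,0.0065,0,-1.9],
    [27.5,0.0013,0.0144,0,-4.8],
    [27.5,0.0021,0.0221,0,-7.9],
    [27.5,0.0033,0.029,0,-10.8],
    [27.5,0.0044,0.0344,0,-13.1],
    [27.5,0.0052,0.0378,0,-14.5],
    [27.5,0.0056,0.0392,0,-15.1],
    [27.5,0.0056,0.0392,0,-15.1]
  ]
}}

```text
clock: 19.3
tool_pos: [0.4726, -0.157, 0.1397]
orientation: [-179.9, -0.0, -4.9]
force: [-0.3, 4.6, 0.7]
opening: 0.0243
```

```bash
python3 m2.py w11
```

```text
19.3 [ 0.4726 -0.157   0.1397] -4.93 [-0.3  4.6  0.7] 0.0243
TCP clamp [-0.0949 -0.0554]
jaw face y 0.0367 1846
bar angle est -0.004
```

View pics/w11.png

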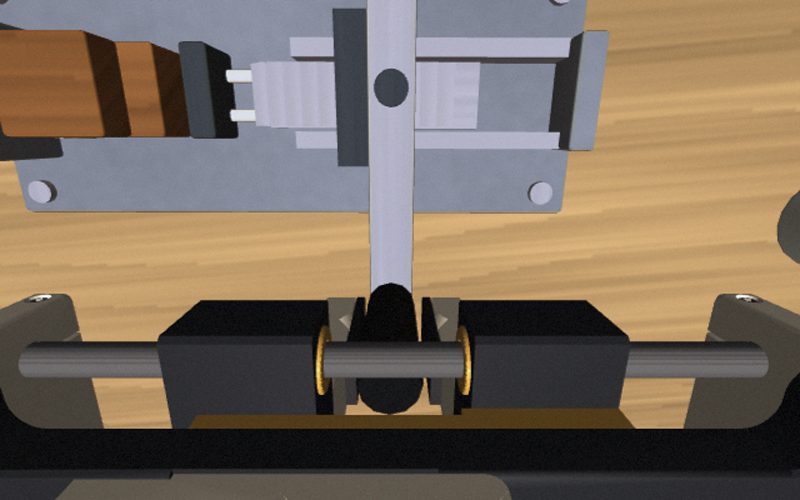

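Tooth 3: jaw at 36.7 mm, about 13 mm left to the block. Stroke 4.

{"fn": "play_rows", "kwargs": {
  "series": [
    [27.5,0.0001,-0.0071,0,1.7],
    [27.5,0.0003,-0.0127,0,4],
    [27.5,0.001,-0.0197,0,6.9],
    [27.5,0.0019,-0.0259,0,9.5],
    [27.5,0.0029,-0.0314,0,11.7],
    [27.5,0.0038,-0.0355,0,13.5],
    [27.5,0.0045,-0.0382,0,14.6],
    [27.5,0.0048,-0.0393,0,15.1],
    [27.5,0.0048,-0.0393,0,15.1],
    [27.5,0.0048,-0.0393,0,15.1]
  ]
}}

```text
clock: 20.35
tool_pos: [0.4807, -0.1186, 0.1397]
orientation: [-180.0, 0.0, -20.0]
force: [-0.7, -0.3, -0.1]
opening: 0.024
```

{"fn": "play_rows", "kwargs": {
  "series": [
    [27.5,0.0006,0.0065,0,-1.9],
    [27.5,0.0013,0.0144,0,-4.8],
    [27.5,0.0021,0.0221,0,-7.9],
    [27.5,0.0033,0.029,0,-10.8],
    [27.5,0.0044,0.0344,0,-13.1],
    [27.5,0.0052,0.0378,0,-14.5],
    [27.5,0.0056,0.0392,0,-15.1],
    [27.5,0.0056,0.0392,0,-15.1]
  ]
}}

```text
clock: 21.15
tool_pos: [0.4726, -0.1569, 0.1397]
orientation: [-179.9, -0.0, -4.9]
force: [-0.7, 3.4, 0.5]
opening: 0.0243
```

```bash
python3 m2.py w12
```

```text
21.15 [ 0.4726 -0.1569  0.1397] -4.93 [-0.7  3.4  0.5] 0.0243
TCP clamp [-0.0949 -0.0554]
jaw face y 0.0446 1866
bar angle est -0.004
```

Tooth 4: jaw at 44.6 mm, free. Stroke 5 should nip the block. I'll hold longer this time and read the force several times.

{"fn": "play_rows", "kwargs": {
  "series": [
    [27.5,0.0001,-0.0071,0,1.7],
    [27.5,0.0003,-0.0127,0,4],
    [27.5,0.001,-0.0197,0,6.9],
    [27.5,0.0019,-0.0259,0,9.5],
    [27.5,0.0029,-0.0314,0,11.7],
    [27.5,0.0038,-0.0355,0,13.5],
    [27.5,0.0045,-0.0382,0,14.6],
    [27.5,0.0048,-0.0393,0,15.1],
    [27.5,0.0048,-0.0393,0,15.1],
    [27.5,0.0048,-0.0393,0,15.1]
  ]
}}

```text
clock: 22.2
tool_pos: [0.4808, -0.119, 0.1398]
orientation: [180.0, -0.0, -20.0]
force: [1.2, -4.4, -1.1]
opening: 0.0243
```

{"fn": "play_rows", "kwargs": {
  "series": [
    [27.5,0,0,0,0],
    [27.5,0,0,0,0]
  ]
}}

```text
clock: 22.4
tool_pos: [0.4808, -0.1189, 0.1398]
orientation: [180.0, -0.0, -20.0]
force: [2.0, -6.0, -2.4]
opening: 0.0236
```

{"fn": "play_rows", "kwargs": {
  "series": [
    [27.5,0,0,0,0]
  ]
}}

```text
clock: 22.5
tool_pos: [0.4808, -0.119, 0.1398]
orientation: [180.0, -0.0, -20.0]
force: [2.2, -5.3, -1.2]
opening: 0.0239
```

```bash
python3 m2.py w13
```

```text
22.5 [ 0.4808 -0.119   0.1398] -20.0 [ 2.2 -5.3 -1.2] 0.0239
TCP clamp [-0.0901 -0.0169]
jaw face y 0.0483 1476
bar angle est 0.259
```

View pics/w13.png

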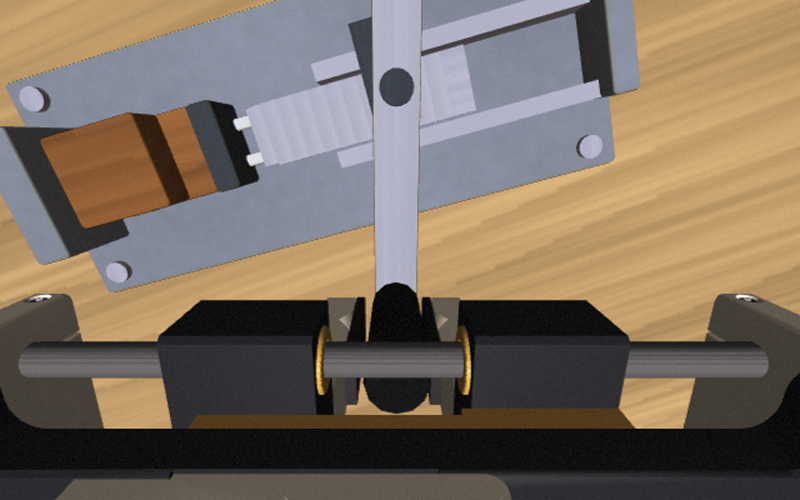

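The hold force is about 4.5 N, between the "nip" and "firm" bands, and it includes leftover friction from the forward motion. I'll back off slightly and read again to bracket the friction.

{"fn": "play_rows", "kwargs": {
  "series": [
    [27.5,0,0.0004,0,0],
    [27.5,0,0.0004,0,0],
    [27.5,0,0.0004,0,0]
  ]
}}

```text
clock: 22.85
tool_pos: [0.4806, -0.1192, 0.1398]
orientation: [180.0, -0.0, -20.0]
force: [2.0, -5.1, -1.2]
opening: 0.0244
```

{"fn": "play_rows", "kwargs": {
  "series": [
    [27.5,0,0.0004,0,0],
    [27.5,0,0.0004,0,0],
    [27.5,0,0.0004,0,0]
  ]
}}

```text
clock: 23.15
tool_pos: [0.4805, -0.1194, 0.1398]
orientation: [-180.0, -0.0, -20.0]
force: [1.0, -3.2, -0.6]
opening: 0.024
```

{"fn": "play_rows", "kwargs": {
  "series": [
    [27.5,0,0.0004,0,0],
    [27.5,0,0.0004,0,0]
  ]
}}

```text
clock: 23.35
tool_pos: [0.4803, -0.1197, 0.1398]
orientation: [-180.0, 0.0, -20.0]
force: [0.4, -1.6, 0.3]
opening: 0.0237
```

```bash
python3 m2.py w14
```

```text
23.35 [ 0.4803 -0.1197  0.1398] -20.01 [ 0.4 -1.6  0.3] 0.0237
TCP clamp [-0.0905 -0.0176]
jaw face y 0.0483 1478
bar angle est 0.259
```

Tangential force drops to about 1.4 N with the lever still at rest. So the spring force is bracketed between about 1.4 and 4.5 N, which makes this the light nip (tooth 5). It also agrees with the geometry, about 2.5 mm of spring compression. Going back, then one more stroke.

{"fn": "play_rows", "kwargs": {
  "series": [
    [27.5,0.0006,0.0053,0,-1.9],
    [27.5,0.0013,0.0132,0,-4.8],
    [27.5,0.0021,0.0209,0,-7.9],
    [27.5,0.0033,0.0278,0,-10.8],
    [27.5,0.0044,0.0332,0,-13.1],
    [27.5,0.0052,0.0366,0,-14.5],
    [27.5,0.0056,0.038,0,-15.1],
    [27.5,0.0056,0.038,0,-15.1]
  ]
}}

```text
clock: 24.2
tool_pos: [0.4725, -0.1569, 0.1396]
orientation: [-180.0, 0.0, -4.9]
force: [0.3, 3.6, -0.6]
opening: 0.0242
```

```bash
python3 m2.py w15
```

```text
24.2 [ 0.4725 -0.1569  0.1396] -4.93 [ 0.3  3.6 -0.6] 0.0242
TCP clamp [-0.095  -0.0554]
jaw face y 0.0484 1733
bar angle est -0.003
```

View pics/w15.png

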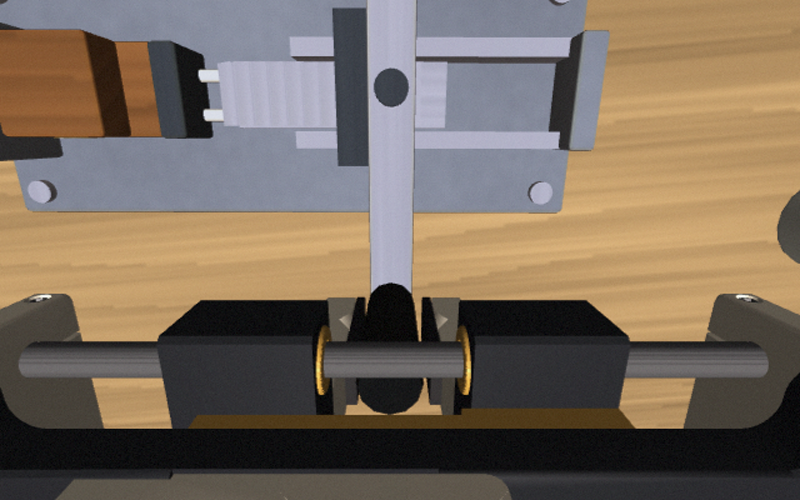

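Lever back on its stop. The pins are about 3 px shorter than when free, so the nip is light. Stroke 6, one tooth beyond, with slightly more command for the stiffer handle.

{"fn": "play_rows", "kwargs": {
  "series": [
    [27.5,0.0001,-0.0071,0,1.7],
    [27.5,0.0003,-0.0127,0,4],
    [27.5,0.001,-0.0197,0,6.9],
    [27.5,0.0019,-0.0259,0,9.5],
    [27.5,0.0029,-0.0314,0,11.7],
    [27.5,0.0038,-0.0355,0,13.5],
    [27.5,0.0045,-0.0382,0,14.6],
    [27.5,0.0048,-0.0398,0,15.1],
    [27.5,0.0048,-0.0398,0,15.1],
    [27.5,0.0048,-0.0398,0,15.1]
  ]
}}

```text
clock: 25.25
tool_pos: [0.4808, -0.119, 0.1397]
orientation: [179.9, -0.0, -20.0]
force: [2.2, -9.7, -2.8]
opening: 0.0246
```

{"fn": "play_rows", "kwargs": {
  "series": [
    [27.5,0,0,0,0],
    [27.5,0,0,0,0]
  ]
}}

```text
clock: 25.45
tool_pos: [0.4808, -0.1191, 0.1397]
orientation: [179.9, -0.0, -20.0]
force: [1.4, -9.4, -3.6]
opening: 0.0245
```

```bash
python3 m2.py w16
```

```text
25.45 [ 0.4808 -0.1191  0.1397] -20.01 [ 1.4 -9.4 -3.6] 0.0245
TCP clamp [-0.09  -0.017]
jaw face y 0.0484 1471
bar angle est 0.262
```

View pics/w16.png

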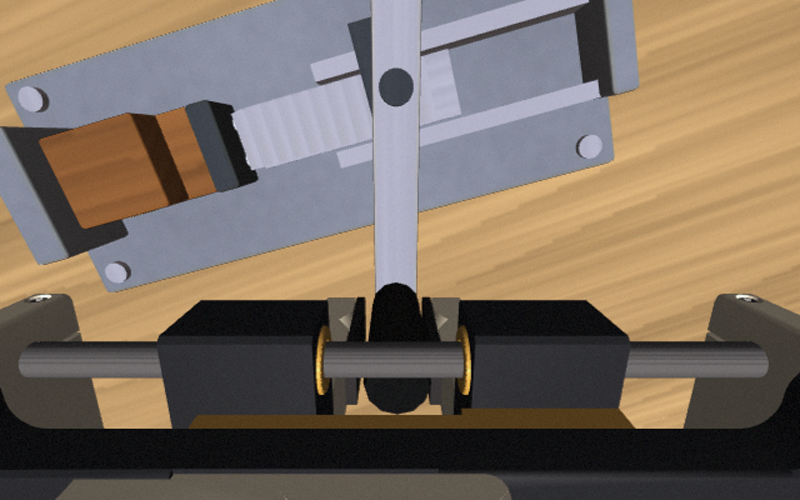

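{"fn": "play_rows", "kwargs": {
  "series": [
    [27.5,0,0.0004,0,0],
    [27.5,0,0.0008,0,0],
    [27.5,0,0.0008,0,0]
  ]
}}

```text
clock: 25.8
tool_pos: [0.4805, -0.1197, 0.1397]
orientation: [179.9, -0.0, -20.0]
force: [2.5, -7.8, -2.3]
opening: 0.0242
```

{"fn": "play_rows", "kwargs": {
  "series": [
    [27.5,0,0.0004,0,0],
    [27.5,0,0.0004,0,0],
    [27.5,0,0.0004,0,0]
  ]
}}

```text
clock: 26.1
tool_pos: [0.4804, -0.1201, 0.1397]
orientation: [179.9, -0.0, -20.0]
force: [2.1, -7.0, -3.2]
opening: 0.0241
```

```bash
python3 m2.py w17
```

```text
26.1 [ 0.4804 -0.1201  0.1397] -20.01 [ 2.1 -7.  -3.2] 0.0241
TCP clamp [-0.0904 -0.018 ]
jaw face y 0.0483 1479
bar angle est 0.252
```

The at-rest force is bracketed at about 6–8.5 N, so this is the firm tooth (tooth 6). Drawing back.

{"fn": "play_rows", "kwargs": {
  "series": [
    [27.5,0.0006,0.0058,0,-1.9],
    [27.5,0.0013,0.0137,0,-4.8],
    [27.5,0.0021,0.0214,0,-7.9],
    [27.5,0.0033,0.0283,0,-10.8],
    [27.5,0.0044,0.0337,0,-13.1],
    [27.5,0.0052,0.0371,0,-14.5],
    [27.5,0.0056,0.0385,0,-15.1],
    [27.5,0.0056,0.0385,0,-15.1]
  ]
}}

```text
clock: 26.95
tool_pos: [0.4725, -0.1569, 0.1397]
orientation: [-180.0, 0.0, -4.9]
force: [-0.3, 4.1, 0.5]
opening: 0.0243
```

```bash
python3 m2.py w18
```

```text
26.95 [ 0.4725 -0.1569  0.1397] -4.94 [-0.3  4.1  0.5] 0.0243
TCP clamp [-0.0951 -0.0554]
jaw face y 0.0484 1735
bar angle est -0.001
```

View pics/w18.png

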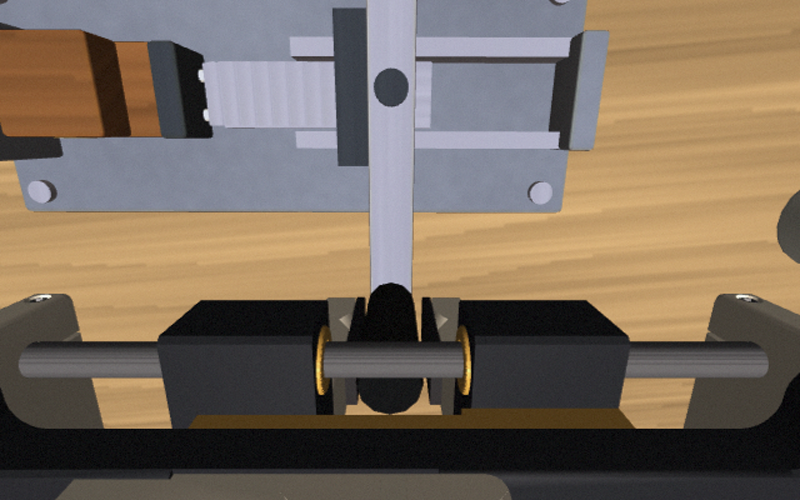

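The carriage advanced one tooth (pins nearly in, around (205,95)) and held when the lever came back. Letting go and lifting clear.

{"fn": "play_rows", "kwargs": {
  "series": [
    [40,0,-0.001,0,0],
    [60,0,-0.0015,0,0],
    [60,0,-0.0015,0,0],
    [60,0,-0.0015,0,0],
    [60,0,-0.0015,-0.01,0],
    [60,0,-0.0015,-0.035,0],
    [60,0,-0.0015,-0.07,0],
    [60,0,-0.0015,-0.1,0],
    [60,0,-0.0015,-0.118,0],
    [60,0,-0.0015,-0.12,0]
  ]
}}

```text
clock: 28.0
tool_pos: [0.4738, -0.1561, 0.2633]
orientation: [-180.0, -0.3, -4.9]
force: [0.9, -0.2, 1.1]
opening: 0.0523
```

{"fn": "play_rows", "kwargs": {
  "series": [
    [60,-0.02,0,0,0],
    [60,-0.038,0,0,0],
    [60,-0.04,0,0,0],
    [60,-0.04,0,0,0],
    [60,-0.04,0,0,0]
  ]
}}

```text
clock: 28.5
tool_pos: [0.4332, -0.1525, 0.2598]
orientation: [180.0, -0.0, -4.9]
force: [0.1, -0.5, -0.6]
opening: 0.0525
```

```bash
python3 meas.py w19; python3 m2.py w19b
python3 - <<'E'
from h import *
s=snapshot('top');save(s,'top9',None,1.25);s=snapshot('scene');save(s,'sc9',(235,110,355,230),5)
E
```

```text
[  5.3   1.3 -28.2   0.  -60.5  79.8] [ 0.43323439 -0.15247979  0.25979923] [ 1.79994774e+02 -1.10263874e-02 -4.90768420e+00] [ 0.10357047 -0.47807    -0.55932739] 0.0524674868715122
handletop 675 [-95.4 -53.7] [20.8 21.4] 44.8 0.124 max y -0.0434 mean [-0.0949 -0.0538  0.1239] world [ 0.4723 -0.1552]
handle 818 [-95.3 -53.7] [21.  21.4] 45.3 0.1238 max y -0.0433 mean [-0.0933 -0.0538  0.1193] world [ 0.4724 -0.1552]
bar 2792 [-25.4 -47.1] [ 33.7 109.1] 89.7 0.0563 max y -0.0302 mean [-0.0254 -0.0538  0.0562] world [ 0.5426 -0.1547]
pivotcap 0
jaw 476 [-0.4 41.4] [ 7.2 39.7] 90.0 0.046 max y 0.045 mean [-0.0004  0.041   0.0456] world [ 0.5752 -0.0687]
boss 2882 [-0.2 84.9] [39.7 42.7] 0.3 0.0622 max y 0.1064 mean [-0.0001  0.0834  0.062 ] world [ 0.5793 -0.0254]
28.55 [ 0.4333 -0.1525  0.2597] -4.91 [-1.   0.7 -0.1] 0.0525
TCP clamp [-0.1345 -0.0544]
jaw face y 0.0483 653
bar angle est -0.002
```

View pics/w19.png

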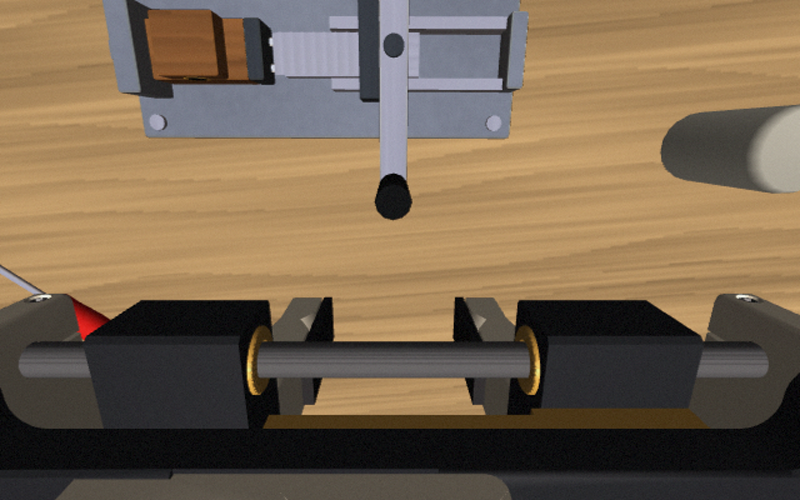

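View pics/top9.png

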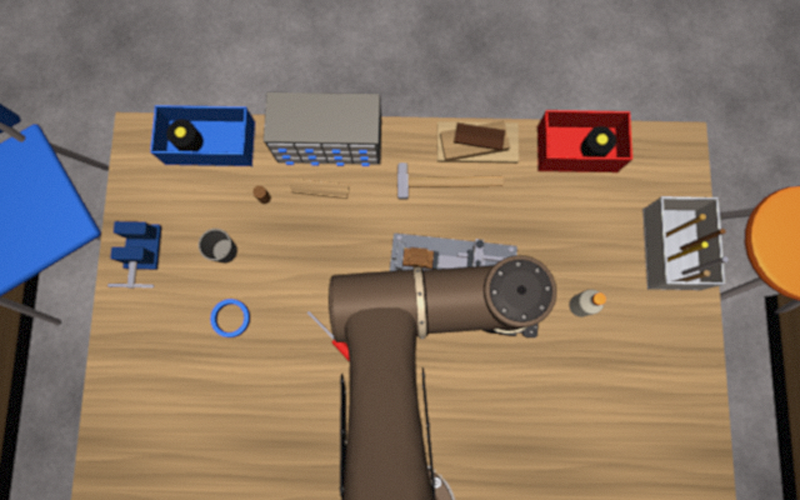

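The wrist view shows the block (185,45) between the stop and the closed jaw (258,50), with the lever fully back at (393,195). In the top view all bystanders are where they were, and the arm is clear.

```bash
python3 -c "
from plant import close_job
print(close_job())"
```

```text
the job is handed in; nothing more can be done
None
```

The block is clamped against the fixed stop on the tooth after the first nip, the handle is let go fully back, and the job is handed in (at about 28.7 s of the 72 s allowed).

- **Block:** I set it down, pushed it against the stop (about 5 N of contact) and let go. The last wrist depth fit puts its centre within 0.5 mm of the clamp's middle line, about 35 mm from the stop face, and square to within 0.3°.
- **Strokes:** I made six. The fingers caged the handle with about 1 mm of play each side instead of gripping it tight. Teeth 1 to 4 ran free, with under 1 N at rest and the jaw gaining 8 mm each time.
- **Nip, tooth 5:** The first at-rest reading was about 4.5 N, outside the 1–3 N band. Backing off slightly without moving the lever dropped it to about 1.4 N. The extra was leftover friction, so I took this as the light nip; about 2.5 mm of spring travel also fitted.
- **Firm, tooth 6:** At rest the force was about 6 to 8.5 N, inside the 6–9 N band, so I stopped there. I could not read the force on the block directly.
- **End state:** The lever is fully back (bar angle about 0), the arm is clear, and the bystanders I could see in the top view had not moved. The arm hid part of the screwdriver.

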